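Comb the grill sticks against the batten

TASK

Draw the wooden rake out from under the plate shelf and set it down on the open counter, its handle clear of the shelf; then take it by its handle and comb the four scattered bamboo sticks along the draining board until they lie side by side in parallel rows, closed up against the batten. Leave the rake standing flat on the bare counter off the board; keep your fingers off the sticks and do not disturb the other things.

Things in the scene. Friction and masses are not known exactly. Their poses are not given: they have to be found in the camera images.
- board: dark teak draining board fixed on the counter, 240 mm (its x) by 340 mm (its y), top surface 12 mm above the counter; origin under its centre at counter height, z up. A raised batten (20 mm wide, top 36 mm above the counter) runs along x at the +y end, its inner face at y = +150 mm. The other three sides have no rim.
- shelf: plank plate shelf fixed on the counter, 280 mm (its x) by 160 mm (its y), 160 mm high, with 60 mm of plates and a pot on top; origin under its centre at counter height. A bridge, open to +y and -y, with a 16 mm wall at each x end and its underside 144 mm above the counter; its front edge is at y = +80 mm.
- rake: wooden comb rake, about 230 g, standing on its tines and a foot at the handle's end. Origin at tine-tip level under the middle of its head, z up. Head along its x: 170 mm long, 14 mm thick (y -7 to +7 mm), solid bar from 12 to 36 mm height, nine tines (13 mm wide, 6.6 mm gaps) below. Handle towards -y. At the start the handle is under the shelf, the head in front of it.
- rake_handle: the rake's handle, rigid with it, same origin and axes: a bar along y to y = -185 mm, 20 mm wide, 18 to 40 mm above the tine tips; a 14 mm long foot at its end (y -169 to -183 mm) goes down to 0. Slanting stays brace it to the head: the handle is bare from y = -65 to -165 mm, the head bar beyond 50 mm either side of its middle.
- rake_tail (a point): end of the rake's handle (x 0, y -185 mm, 29 mm high in the rake's frame).
- stick1: bamboo grill stick (one of four alike), square-edged, 150 mm along its x, 14 mm wide (y), 10 mm thick, about 20 g; origin at the centre of its underside. At the start lying askew on the board.
- stick2: bamboo grill stick (one of four alike), square-edged, 150 mm along its x, 14 mm wide (y), 10 mm thick, about 20 g; origin at the centre of its underside. At the start lying askew on the board.
- stick3: bamboo grill stick (one of four alike), square-edged, 150 mm along its x, 14 mm wide (y), 10 mm thick, about 20 g; origin at the centre of its underside. At the start lying askew on the board.
- stick4: bamboo grill stick (one of four alike), square-edged, 150 mm along its x, 14 mm wide (y), 10 mm thick, about 20 g; origin at the centre of its underside. At the start lying askew on the board.
- cobek: granite mortar bowl, 176 mm wide, 50 mm high; origin under its centre. Bystander. Loose; not to be disturbed.
- ulekan: teak pestle, 130 mm long, 36 mm thick, lying on its side. Bystander. Loose; not to be disturbed.
- spoon: steel tablespoon, 190 mm long, lying flat. Bystander. Loose; not to be disturbed.
- container: lidded clear plastic container, 90 mm wide, 100 mm high, cap closed. Bystander. Loose; not to be disturbed.
- saucer: green melamine saucer, 120 mm wide, 18 mm high. Bystander. Loose; not to be disturbed.
- glass: drinking glass, 64 mm wide, 85 mm high, standing open end up. Bystander. Loose; not to be disturbed.
Not all that is in view belongs to the job. What is shaped like the stick2 but pink is not meant. What is shaped like the stick1 but black is not meant.

How it is judged:
By the outcome, as a careful person would: the job done as asked, in the order asked, and still so for the second after the job is handed in, with the robot touching nothing.
It also fails if it takes over 61 s, if anything falls off the work surface, if the arm or the gripper's body presses on something with over 40 N, if the wrist force passes 120 N, or if a joint passes its speed limit or range.

ROBOT

A 6-joint arm with a two-finger parallel gripper is mounted at the origin on the work surface. World frame = base frame: x ahead of the robot, y to its left, z up, the work surface at z = 0. Lengths are in mm, angles in degrees, forces in N, time in s.
With the tool pointing down it reaches from about 300 to 850 mm from the base axis. Payload 4.2 kg.
Tool frame: the origin (TCP) lies between the finger pads; the fingertips stand 19 mm ahead of it and the grasp point (between the pads) is the TCP (env.tips_ahead is the distance from the TCP to the fingertips, in mm); z points along the fingers, y is the direction in which the jaws open and shut (so a half turn about z gives the same grasp; the last joint's range is limited). The gripper opens to 91 mm and grips with 3 to 60 N. Pads are 32 mm wide; open, the fingers measure 118 mm over their backs; the gripper's body (76 mm by 178 mm) begins 60 mm behind the grasp point.
Start: joints at [-72.365, 18.312, 89.639, -0, 72.044, -1.146], TCP at [185.131, -544.397, 232.976] pointing down, gripper open.
Joint ranges: [-177.97, 177.97], [-48.28, 115.42], [12.27, 149.76], [-77.06, 257.06], [2.81, 150.46], [-146.56, 146.56]. Speed limits (degrees/s): [147.25, 147.25, 180, 180, 180, 180].

INTERFACE

Orientations are given as [roll, pitch, yaw] about the fixed x, y, z axes, in that order (R = Rz(yaw) Ry(pitch) Rx(roll)).
In Python, from workcell import telemetry, viewer, job_done, env gives the robot as it stands. The module is installed in compiled form; this text tells all that it offers.
- The arm moves only by the shell command python3 -m jog 'ROWS' [FORCE]. ROWS is JSON, a list of rows, each a list of 3 entries, a list of its own where there are three numbers: the shift along the tool's x, y, z in cm, then the turn about the tool's z in degrees, then the opening, from 0 (shut) to 1 (fully open). A call has 1 to 10 rows; each row shifts and turns the pose as measured when the row begins, along the tool's axes as they then stand; what a row does not reach is not made up. A row lasts 1/8 s, in which the tool goes at most 62.5 mm and 10.7 degrees, less where a joint would pass 70% of its speed; a pose out of reach is approached as far as the arm can. A call is refused whole if a number of a shift passes 6.25 or a number of a turn 10.7, either way. A call with a gripper value outside its range is refused whole. The fingers move at their own pace and stop on an object; FORCE is the grip in N (left out, the last holds). Time passes only in rows, so rows that do not move let the fingers close. It gives the time, the measured TCP pose, the force and the opening at its end, in the units of the state.
- telemetry.state(): the state, without advancing time (a new reading comes with each control period).
- viewer.grab_frame(name): name is "scene" or "side" or "wrist"; returns a dict with "color" (420x560x3 uint8, red, green, blue), "K" (3x3 intrinsics, pixels), "rvec" (rotation vector, rad) and "tvec" (3), from world to camera coordinates, as OpenCV has them. Camera axes: x right, y down, z forward; pixel columns grow to the right and rows downward; lengths in mm; the calibration is good to about 2 mm. The wrist camera is an equidistant fisheye: a pixel r from the principal point sees the ray r / f radians off the axis. A picture is of the moment at which its call begins. There is no depth.
- job_done(): hands the job in, once; it reports no verdict.
The state is a dict: "time_s": time; "qpos": joint angles; "qvel": joint speeds; "effort": joint torques, N m; "ee_pos": TCP position; "ee_rot": TCP orientation; "force": force on the tool from outside, world axes, zero at the start; "torque": the same for the moment, N m; "gripper_width": finger opening in mm.
Only numpy, scipy, OpenCV 4.12 (cv2) and the standard library are available. Lean on these libraries where they do the work, as an engineer would, in place of code of your own. Each camera call takes 0.05 s, during which the arm holds its last target. There are 200 camera calls.

## Working session

There is one attempt and no reset: what is moved stays moved. The work goes in short steps, Python scripts to look and compute and a shell command to move; the robot and the scene stay as the last step left them, time stands still between calls to the robot, and variables do not carry over. Pictures are saved under pics/ and viewed, about 8 in all and at most 12, crops included, and the job is handed in when it is done.

```bash
mkdir -p pics
cat > h.py <<'E'
import numpy as np, cv2
from workcell import telemetry, viewer, env
def grab(n,save=None):
    f=viewer.grab_frame(n)
    if save: cv2.imwrite(f'pics/{save}.png',f['color'][:,:,::-1])
    np.savez(f'/tmp/{n}.npz',**{k:np.array(f[k]) for k in('color','K','rvec','tvec')})
    return f
def load(n): return dict(np.load(f'/tmp/{n}.npz'))
def pix2w(f,uv,z,fish=False):
    R=cv2.Rodrigues(np.array(f['rvec'],float))[0];t=np.array(f['tvec'],float).ravel();K=np.array(f['K'])
    uv=np.atleast_2d(np.array(uv,float));x=(uv[:,0]-K[0,2])/K[0,0];y=(uv[:,1]-K[1,2])/K[1,1]
    if fish:
        r=np.hypot(x,y)+1e-9;d=np.c_[x/r*np.sin(r),y/r*np.sin(r),np.cos(r)]
    else: d=np.c_[x,y,np.ones_like(x)]
    c=-R.T@t;d=d@R
    return c+d*((z-c[2])/d[:,2])[:,None]
def w2pix(f,P):
    return cv2.projectPoints(np.atleast_2d(np.array(P,float)),np.array(f['rvec'],float),np.array(f['tvec'],float),np.array(f['K'],float),None)[0].reshape(-1,2)
E
python3 - <<'E'
from h import *
a=grab('scene','a_scene');b=grab('side','a_side')
for f in(a,b):
    R=cv2.Rodrigues(f['rvec'])[0];print((-R.T@np.ravel(f['tvec'])).round(),f['K'][0][0],R[2].round(2))
A=np.hstack([a['color'],b['color']])[:,:,::-1]
print(telemetry.state())
E
```

```text
[1027. -894.  993.] 504.7562351811295 [-0.36  0.65 -0.67]
[-45. 734. 612.] 422.34021916830045 [ 0.53 -0.66 -0.53]
{'time_s': 0.1, 'qpos': array([-7.23635242e+01,  1.83483213e+01,  8.97004574e+01,  1.81052695e-03,
        7.20442559e+01, -1.14381486e+00]), 'qvel': array([ 0.00534513, -0.10913469, -0.10972588, -0.01041772,  0.07515907,
        0.0352107 ]), 'effort': array([ 1.24976807e-03, -4.13325906e+01, -2.32507414e+01,  7.29023991e-02,
        4.22735210e-02, -7.13758618e-05]), 'ee_pos': array([ 185.01452802, -543.96584926,  232.19383751]), 'ee_rot': array([-1.79907018e+02, -3.57825184e-03,  1.87797282e+01]), 'force': array([ 0.90101937,  0.75260221, -0.37710874]), 'torque': array([ 0.04160852, -0.02821083, -0.04126731]), 'gripper_width': 90.94344220864645}
```

View pics/a_scene.png

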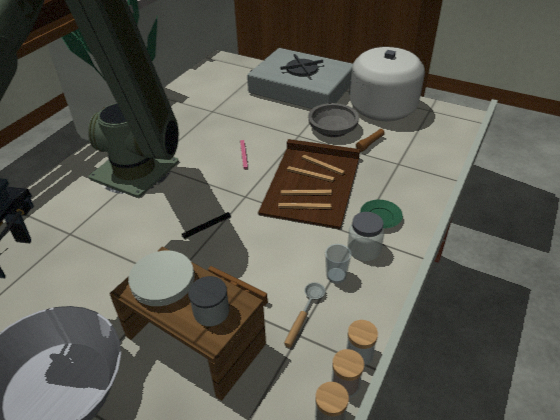

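View pics/a_side.png

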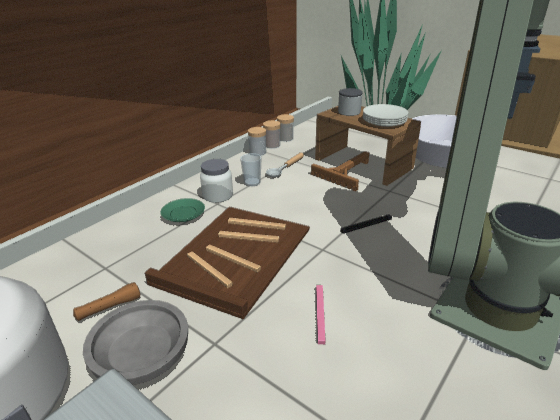

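Scene view: four bamboo sticks on the teak board at (305,205), (305,192), (310,173) and (323,163). The decoys lie off the board: pink at (244,155), black at (206,225). The side view shows the rake head at (334,176), with the handle running under the shelf. I'll enlarge to confirm.

Run:
```python
from h import *
a=load('scene')['color'][130:260,170:420,::-1];b=load('side')['color'][85:225,290:440,::-1]; 
A=cv2.resize(a,(800,416),interpolation=3)[:, :]; B=cv2.resize(b,(640,597),interpolation=3)
cv2.imwrite('pics/b_rake.png',B)
f=load('scene');g=load('side')
for n,f,roi in(('scene',f,(240,130,380,235)),('side',g,(140,195,320,320))):
    x0,y0,x1,y1=roi;im=f['color'][y0:y1,x0:x1];h=cv2.cvtColor(im,cv2.COLOR_RGB2HSV)
    m=((h[...,0]>10)&(h[...,0]<28)&(h[...,1]>60)&(h[...,2]>135)).astype(np.uint8)
    for c in cv2.findContours(m,0,1)[0]:
        if cv2.contourArea(c)<60: continue
        c=c.reshape(-1,2)+[x0,y0]
        P=pix2w(f,c,20)[:,:2].astype(np.float32);r=cv2.minAreaRect(P)
        bx=cv2.boxPoints(r);e=max((bx[1]-bx[0],bx[2]-bx[1]),key=np.linalg.norm)
        print(n,'stick',c.mean(0).round(),np.round(r[0]),np.round(r[1]),round(np.degrees(np.arctan2(e[1],e[0]))%180,1))
    v=cv2.cvtColor(f['color'],cv2.COLOR_RGB2HSV)
    m=((f['color'].max(2)<125)&(v[...,0]<20)&(v[...,1]>70)).astype(np.uint8);mm=np.zeros_like(m);mm[y0:y1,x0:x1]=m[y0:y1,x0:x1]
    mm=cv2.morphologyEx(mm,3,np.ones((15,15)));c=max(cv2.findContours(mm,0,1)[0],key=cv2.contourArea)
    ap=cv2.approxPolyDP(cv2.convexHull(c),4,True).reshape(-1,2)
    print(n,'board hull',[(tuple(map(int,p)),tuple(map(int,pix2w(f,p,12)[0,:2]))) for p in ap])
```

```text
scene stick [304. 204.] [566.  74.] [149.  13.] 26.8
scene stick [306. 191.] [544. 129.] [145.   9.] 26.7
scene stick [310. 173.] [518. 215.] [147.  13.] 4.7
scene stick [322. 163.] [532. 273.] [ 12. 148.] 172.6
scene board hull [((379, 130), (624, 539)), ((339, 228), (690, 39)), ((259, 214), (466, -11)), ((288, 139), (369, 353))]
side stick [210. 269.] [531. 273.] [ 18. 157.] 171.1
side stick [233. 257.] [517. 215.] [155.  21.] 4.8
side stick [248. 236.] [544. 132.] [150.  25.] 27.6
side stick [256. 223.] [566.  77.] [151.  25.] 25.3
side board hull [((308, 227), (455, 2)), ((243, 318), (376, 331)), ((147, 283), (606, 382)), ((146, 271), (640, 359)), ((229, 207), (684, 53))]
```

View pics/b_rake.png

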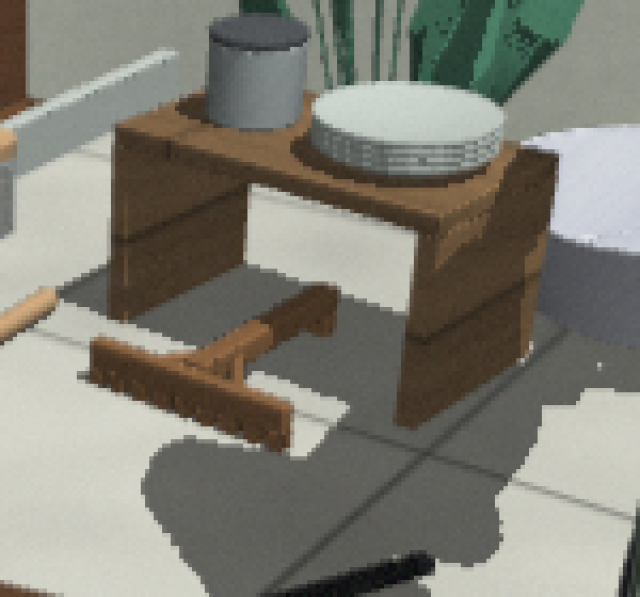

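Run:
```python
from h import *
g=load('side');f=load('scene')
c=lambda p:(290+p[0]/4.267,85+p[1]/4.264)
for n,p,z in[('headL top',(93,338),36),('headR top',(291,405),36),('headR bot',(290,452),0),('headL bot',(88,378),0),('tailR top',(338,288),40),('foot bot R',(336,330),0),('foot bot L',(306,335),0),
 ('shelf FL foot',(112,318),0),('FR foot',(400,427),0),('BR foot',(524,360),0),('FL top',(117,127),160),('FR top',(438,232),160),('BR top',(558,155),160)]:
    print(n,pix2w(g,c(p),z)[0,:2].round())
for n,p in[('glass base',(338,277)),('contain base',(367,252)),('saucer',(381,214)),('spoon bowl',(316,291)),('spoon end',(291,344)),('black1',(184,234)),('black2',(230,216)),('pink1',(243,141)),('pink2',(247,168)),('cobek',(333,132)),('ulek',(360,148)),('jar1',(361,352))]:
    print(n,pix2w(f,p,0)[0,:2].round())
for n,p in[('glass base',(252,183)),('contain base',(217,197)),('saucer',(183,211)),('spoon b',(275,172)),('spoon e',(303,155)),('black1',(343,229)),('black2',(391,218))]:
    print('side',n,pix2w(g,p,0)[0,:2].round())
```

```text
headL top [ 627. -261.]
headR top [ 459. -254.]
headR bot [ 457. -255.]
headL bot [ 633. -264.]
tailR top [ 522. -437.]
foot bot R [ 525. -447.]
foot bot L [ 539. -425.]
shelf FL foot [ 677. -362.]
FR foot [ 413. -332.]
BR foot [ 387. -483.]
FL top [ 673. -353.]
FR top [ 393. -307.]
BR top [ 388. -485.]
glass base [ 753. -112.]
contain base [787.   1.]
saucer [770. 157.]
spoon bowl [ 722. -177.]
spoon end [ 735. -338.]
black1 [ 314. -165.]
black2 [389. -46.]
pink1 [230. 290.]
pink2 [319. 168.]
cobek [482. 475.]
ulek [600. 429.]
jar1 [ 882. -285.]
side glass base [ 741. -105.]
side contain base [766.  20.]
side saucer [786. 131.]
side spoon b [ 731. -206.]
side spoon e [ 735. -365.]
side black1 [389. -58.]
side black2 [ 315. -178.]
```

```bash
cat >> h.py <<'E'
def to(x,y,z,yaw):
    s=telemetry.state();p=np.array(s['ee_pos']);w=s['ee_rot'][2];c,n=np.cos(np.radians(w)),np.sin(np.radians(w));d=np.array([x,y,z])-p
    # shift in present tool axes, cm ; turn = total
    print('at',p.round(1),'yaw',round(w,1),'F',np.round(s['force'],1),'w',round(s['gripper_width'],1),'t',round(s['time_s'],2),'| tool cm',(np.array([c*d[0]+n*d[1],n*d[0]-c*d[1],-d[2]])/10).round(2),'turn',round((w-yaw+180)%360-180,1))
E
python3 -m jog '[[[0,0,-2.5],10.7,1],[[0,0,-2.5],10.7,1],[[1.7,-5.5,0],0,1],[[1.7,-5.5,0],0,1],[[1.7,-5.5,0],0,1],[[1.7,-5.5,0],0,1],[[1.7,-5.5,0],0,1],[[1.7,-5.5,0],0,1]]'
python3 -c "
from h import *
to(614,-240,150,-3)"
```

```text
time_s: 1.1
ee_pos: [306.6, -213.0, 281.2]
ee_rot: [-179.6, 0.1, -3.6]
force: [1.2, 0.2, 0.6]
gripper_width: 91.1
at [ 306.6 -213.   281.2] yaw -3.6 F [1.2 0.2 0.6] w 91.1 t 1.1 | tool cm [30.85  0.79 13.12] turn -0.6
```

```bash
python3 -m jog '[[[5.2,0.1,2.2],0,1],[[5.2,0.1,2.2],0,1],[[5.2,0.1,2.2],0,1],[[5.2,0.1,2.2],0,1],[[5,0.1,2.2],0,1],[[4,0,2],0,1],[[0,0,0],0,1]]'
python3 - <<'E'
from h import *
to(614,-240,26,-3)
f=grab('wrist');g=grab('side')
B=cv2.resize(g['color'][85:225,290:440,::-1],(373,348),interpolation=3)
W=cv2.resize(f['color'][:,:,::-1],(427,320))
o=np.zeros((348,800,3),np.uint8);o[:,:373]=B;o[:320,373:]=W;cv2.imwrite('pics/c.png',o)
E
```

```text
time_s: 1.98
ee_pos: [612.7, -229.4, 145.8]
ee_rot: [-179.7, 0.1, -3.1]
force: [-0.4, -0.4, -0.2]
gripper_width: 91.2
at [ 612.7 -229.4  145.8] yaw -3.1 F [-0.4 -0.4 -0.2] w 91.2 t 1.98 | tool cm [ 0.19  1.05 11.98] turn -0.1
```

View pics/c.png

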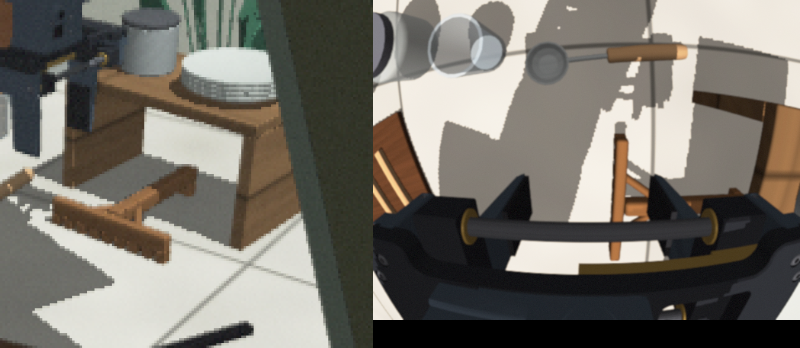

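The composite shows the rake head (display 620,137 to 615,255) between the open fingers, with the shelf leg at right (765,140). The gripper's wide side lies along the jaws. I'll cast the head end from the wrist view as a check.

Run:
```python
from h import *
f=load('wrist')
for n,p,z in[('front top end',(614,137),36),('back top end',(627,137),36),('front far',(611,215),36),('back far',(625,215),36),('shelf plank corner',(762,100),160)]:
    print(n,pix2w(f,((p[0]-373)*560/427,p[1]*420/320),z,True)[0].round())
```

```text
front top end [ 636. -257.   36.]
back top end [ 635. -271.   36.]
front far [ 539. -252.   36.]
back far [ 538. -269.   36.]
shelf plank corner [ 686. -347.  160.]
```

```bash
python3 -m jog '[[[0.3,0.5,4],0,1],[[0,0,4],0,1],[[0,0,3],0,1],[[0,0,0.9],0,1],[[0,0,0],0,1]]' && python3 -c "
from h import *
to(615,-235,26,-3)"
```

```text
time_s: 2.7
ee_pos: [611.5, -236.5, 34.8]
ee_rot: [-179.9, -0.5, -3.3]
force: [0.8, -0.1, -0.4]
gripper_width: 91.4
at [ 611.5 -236.5   34.8] yaw -3.3 F [ 0.8 -0.1 -0.4] w 91.4 t 2.7 | tool cm [ 0.34 -0.17  0.88] turn -0.3
```

```bash
python3 -m jog '[[[0.4,0,0.8],0,1],[[0,0,0],0,1]]' && python3 -m jog '[[[0,0,0],0,0],[[0,0,0],0,0],[[0,0,0],0,0],[[0,0,0],0,0],[[0,0,0],0,0],[[0,0,0],0,0]]' 40
python3 - <<'E'
from h import *
to(615,-235,26,-3)
g=grab('side');
B=cv2.resize(g['color'][85:225,290:440,::-1],(640,597),interpolation=3);cv2.imwrite('pics/d.png',B)
E
```

```text
time_s: 2.95
ee_pos: [617.0, -237.5, 29.5]
ee_rot: [180.0, -0.7, -3.4]
force: [0.8, 0.5, -0.1]
gripper_width: 91.3
time_s: 3.7
ee_pos: [617.8, -238.4, 30.8]
ee_rot: [179.9, -0.9, -3.3]
force: [-0.8, -1.3, 0.5]
gripper_width: 33.9
at [ 617.8 -238.4   30.8] yaw -3.3 F [-0.8 -1.3  0.5] w 33.9 t 3.7 | tool cm [-0.3  -0.32  0.48] turn -0.3
```

View pics/d.png

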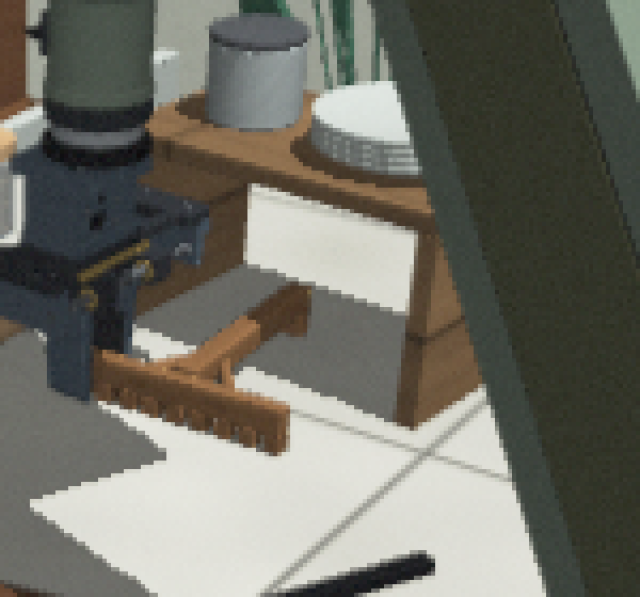

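The fingers straddle the head's far end near (95,370), still closing at 33.9 mm, and the rake is turning slightly as expected. I'll finish closing.

```bash
python3 -m jog '[[[0,0,0],0,0],[[0,0,0],0,0],[[0,0,0],0,0],[[0,0,0],0,0]]' && python3 -c "
from h import *
to(605,-80,30,-3)"
```

```text
time_s: 4.25
ee_pos: [617.8, -238.1, 30.9]
ee_rot: [179.9, -0.9, -3.4]
force: [0.8, -0.5, -0.5]
gripper_width: 13.5
at [ 617.8 -238.1   30.9] yaw -3.4 F [ 0.8 -0.5 -0.5] w 13.5 t 4.25 | tool cm [ -2.21 -15.71   0.09] turn -0.4
```

```bash
python3 -m jog '[[[0,0,-0.8],0,0],[[-0.2,-2,0],0,0],[[-0.3,-3,0],0,0],[[-0.4,-3,0],0,0],[[-0.4,-3,0],0,0],[[-0.4,-2.5,0],0,0],[[-0.3,-1.5,0],0,0],[[0,0,0],0,0]]' && python3 -c "
from h import *
to(600,-80,29,-3)"
```

```text
time_s: 5.25
ee_pos: [603.7, -75.0, 38.2]
ee_rot: [-179.8, -0.7, -3.4]
force: [-0.7, -0.5, -1.5]
gripper_width: 13.8
at [603.7 -75.   38.2] yaw -3.4 F [-0.7 -0.5 -1.5] w 13.8 t 5.25 | tool cm [-0.34  0.53  0.92] turn -0.4
```

```bash
python3 -m jog '[[[0,0.3,0.5],0,0],[[0,0,0.3],0,0],[[0,0,0],0,0],[[0,0,0],0,1],[[0,0,0],0,1],[[0,0,0],0,1],[[0,0,0],0,1]]' && python3 -m jog '[[[0,0,-4],0,1],[[0,0,-5],0,1],[[0,0,-6],0,1],[[0,6,-2],0,1],[[0,6,0],0,1],[[0,0,0],0,1]]'
python3 - <<'E'
from h import *
to(600,-180,160,-3)
f=grab('scene','e_scene');g=grab('side');
x0,y0,x1,y1=170,120,430,315
cv2.imwrite('pics/e.png',cv2.resize(f['color'][y0:y1,x0:x1,::-1],(800,600),interpolation=3))
cv2.imwrite('pics/e2.png',cv2.resize(g['color'][120:270,200:400,::-1],(800,600),interpolation=3))
E
```

```text
time_s: 6.12
ee_pos: [604.3, -81.6, 30.8]
ee_rot: [-179.9, -0.7, -3.6]
force: [0.2, -0.4, -0.2]
gripper_width: 50.8
time_s: 6.88
ee_pos: [595.3, -203.1, 205.7]
ee_rot: [-180.0, -0.8, -3.4]
force: [-0.3, 1.8, -0.9]
gripper_width: 91.5
at [ 595.3 -203.1  205.7] yaw -3.4 F [-0.3  1.8 -0.9] w 91.5 t 6.88 | tool cm [ 0.33 -2.33  4.57] turn -0.4
```

View pics/e2.png

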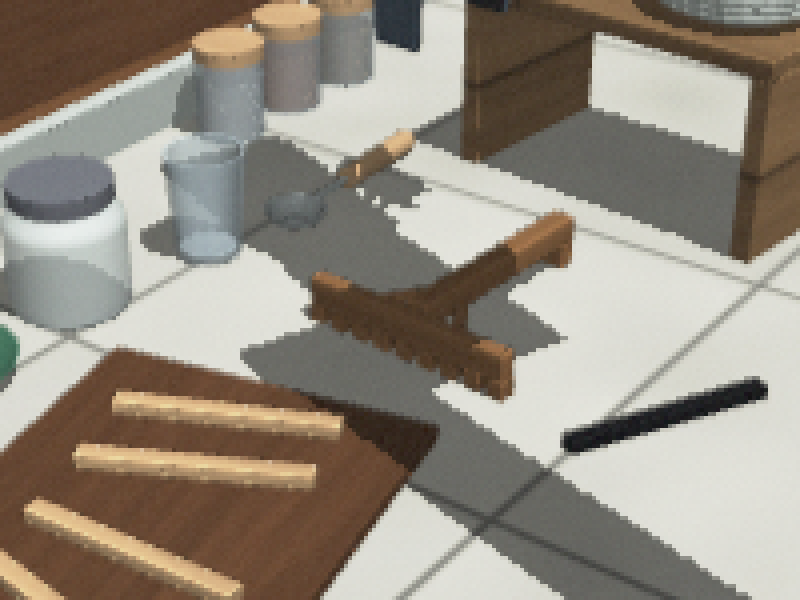

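The rake stands free on the counter, its tail (572,220) well clear of the shelf front; the head runs (313,280)–(508,350). Now measuring it.

Run:
```python
from h import *
g=load('side')
c=lambda p:(200+p[0]/4,120+p[1]/4)
P={}
for n,p,z in[('hL',(312,280),36),('hR',(501,352),36),('hRbot',(501,399),0),('tailback R',(574,220),40),('tail L',(549,211),40),('hR back',(512,346),36),('board NR',(438,430),12),('board NL',(118,348),12)]:
    P[n]=pix2w(g,c(p),z)[0,:2];print(n,P[n].round())
```

```text
hL [609. -68.]
hR [450. -67.]
hRbot [449. -67.]
tailback R [ 506. -249.]
tail L [ 528. -251.]
hR back [449. -77.]
board NR [451.   3.]
board NL [683.  52.]
```

```bash
python3 -m jog '[[[-3.5,-1.1,0],0,1],[[-3.5,-1.1,0],0,1],[[0,0,1],-10.5,1],[[0,0,1],-10.5,1],[[0,0,1],-10.5,1],[[0,0,1],-10.5,1],[[0,0,1],-10.5,1],[[0,0,1],-10.5,1],[[0,0,1],-10.5,1],[[0,0,1],-10.5,1]]' && python3 -c "
from h import *
to(526,-177,30,86)
f=grab('wrist','f_wrist')"
```

```text
time_s: 8.22
ee_pos: [524.0, -154.4, 119.0]
ee_rot: [179.8, -0.6, 83.1]
force: [-0.5, -0.5, -0.3]
gripper_width: 90.9
at [ 524.  -154.4  119. ] yaw 83.1 F [-0.5 -0.5 -0.3] w 90.9 t 8.22 | tool cm [-2.22  0.47  8.9 ] turn -2.9
```

View pics/f_wrist.png

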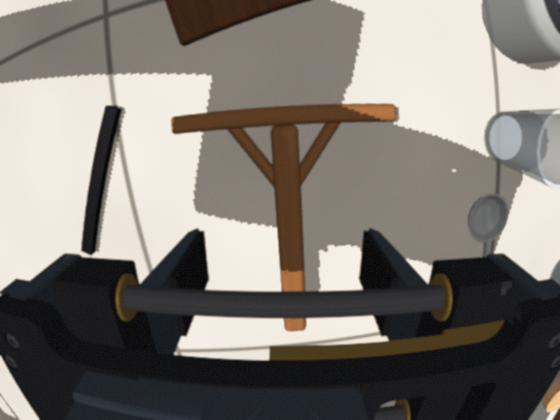

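Wrist view: the handle lies between the fingers (285,130)–(294,328), the head (175,122)–(395,112), the stays meet the handle at (287,180). Computing the exact line.

Run:
```python
from h import *
f=load('wrist')
p=pix2w(f,[(285,130),(287,185),(291,268),(294,329),(173,118),(396,107)],40,True)[:,:2];print(p.round(1))
q=pix2w(f,[(173,118),(396,107)],36,True)[:,:2];print(q.round(1), q.mean(0),np.degrees(np.arctan2(*(q[1]-q[0])[::-1])))
d=p[0]-p[3];print('handle yaw',np.degrees(np.arctan2(-d[0],d[1])))
```

```text
[[ 533.3  -86.3]
 [ 530.  -126.4]
 [ 525.4 -194.2]
 [ 521.2 -256.4]
 [ 453.3  -65.5]
 [ 616.4  -76.8]]
[[451.9 -65.4]
 [617.8 -76.9]] [534.88404413 -71.14028234] -3.952697815590785
handle yaw -4.0720012370968535
```

```bash
python3 -m jog '[[[-2.2,0.55,1],-2.9,1],[[0,0,3],0,1],[[0,0,3],0,1],[[0,0,1.2],0,1],[[0,0,0.3],0,1],[[0,0,0],0,1]]' && python3 -c "
from h import *
to(527,-176,29,86)"
```

```text
time_s: 9.02
ee_pos: [527.9, -169.7, 31.5]
ee_rot: [179.9, -0.7, 86.2]
force: [-0.3, 0.6, 0.0]
gripper_width: 91.3
at [ 527.9 -169.7   31.5] yaw 86.2 F [-0.3  0.6  0. ] w 91.3 t 9.03 | tool cm [-0.63 -0.05  0.25] turn 0.2
```

```bash
python3 -m jog '[[[-0.3,0,0.2],0,1],[[0,0,0],0,0],[[0,0,0],0,0],[[0,0,0],0,0],[[0,0,0],0,0],[[0,0,0],0,0],[[0,0,0],0,0],[[0,0,0],0,0],[[0,0,0],0,0],[[0,0,0],0,0]]' 60 && python3 -c "
from h import *
to(527,-176,29,86)"
```

```text
time_s: 10.28
ee_pos: [528.6, -173.5, 31.7]
ee_rot: [179.7, -0.6, 86.1]
force: [0.4, 0.1, -0.6]
gripper_width: 19.7
at [ 528.6 -173.5   31.7] yaw 86.1 F [ 0.4  0.1 -0.6] w 19.7 t 10.28 | tool cm [-0.27 -0.15  0.27] turn 0.1
```

Run:
```python
from h import *
for n,segs in(('side',{'left':((306,231),(247,309)),'near':((236,210),(302,225)),'batTopIn':((158,270),(240,305))}),('scene',{'left':((264,206),(284,158)),'right':((343,217),(355,164)),'near':((268,217),(336,226))})):
    f=dict(np.load(f'/tmp/{n}.npz'));
    if n=='scene' or 1:
        im=cv2.imread('pics/a_%s.png'%n)
    L=cv2.GaussianBlur(cv2.cvtColor(im,6),(3,3),0).astype(float)
    for k,(a,b) in segs.items():
        a,b=np.array(a,float),np.array(b,float);t=(b-a)/np.linalg.norm(b-a);nn=np.array([-t[1],t[0]]);pts=[]
        for s in np.linspace(.05,.95,40):
            q=a+s*(b-a);r=np.arange(-6,6.01,.25);xy=q+r[:,None]*nn
            v=cv2.remap(L.astype(np.float32),xy[:,0].astype(np.float32)[None],xy[:,1].astype(np.float32)[None],1)[0]
            gr=np.abs(np.gradient(v));i=gr.argmax();pts.append(q+r[i]*nn)
        P=pix2w(f,pts,36 if 'bat' in k else 12)[:,:2].astype(np.float32)
        vx,vy,x,y=cv2.fitLine(P,cv2.DIST_HUBER,0,.01,.01).ravel();ang=np.degrees(np.arctan2(vy,vx))
        print(n,k,round(float(ang),1),P[0].round(),P[-1].round(),'resid',np.abs((P-[x,y])@[-vy,vx]).mean().round(1))
```

```text
side left -77.3 [440.  40.] [382. 299.] resid 0.4
side near 12.9 [655.  40.] [484.   3.] resid 1.1
side batTopIn 12.4 [574. 369.] [394. 331.] resid 0.6
scene left -77.4 [449.  35.] [404. 241.] resid 0.5
scene right -77.2 [684.  96.] [636. 313.] resid 0.7
scene near 12.9 [504.  -8.] [674.  30.] resid 0.8
```

```bash
python3 -m jog '[[[0,0,-2],0,0],[[0,0,-2],0,0],[[1.5,2,0],0,0],[[2,2.5,0],0,0],[[2,2,0],0,0],[[0.5,0.5,0],-5,0],[[0,0,0],-6,0],[[0,0,0],-5.5,0],[[0,0,0],0,0]]' && python3 -c "
from h import *
to(601,-103,45,102.7)
f=grab('wrist','g_wrist')"
```

```text
time_s: 11.4
ee_pos: [603.3, -116.3, 69.3]
ee_rot: [179.7, -0.6, 103.1]
force: [-0.2, -0.2, -2.3]
gripper_width: 20.0
at [ 603.3 -116.3   69.3] yaw 103.1 F [-0.2 -0.2 -2.3] w 20.0 t 11.4 | tool cm [1.35 0.08 2.43] turn 0.4
```

View pics/g_wrist.png

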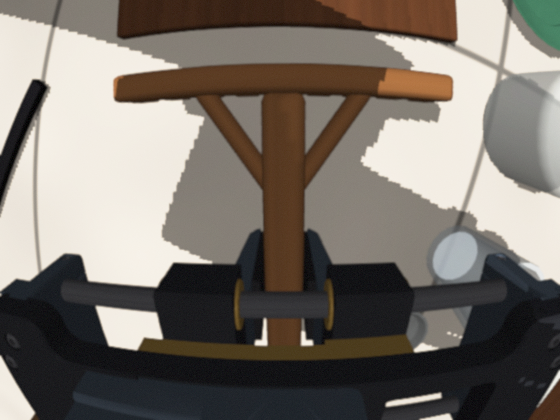

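Rake held square, head parallel to the board's near edge (118–458, ~35) and centred on it. Lowering it off the board, then starting to comb.

```bash
python3 -m jog '[[[0,0,1.5],0.4,0],[[0,0,1],0,0],[[0,0,0],0,0],[[0,0,0],0,0]]' && python3 -c "
from h import *
to(601,-103,45,102.7)"
```

```text
time_s: 11.95
ee_pos: [602.6, -116.0, 41.4]
ee_rot: [179.8, -0.7, 102.5]
force: [0.4, -0.7, -1.6]
gripper_width: 19.8
at [ 602.6 -116.    41.4] yaw 102.5 F [ 0.4 -0.7 -1.6] w 19.8 t 11.95 | tool cm [ 1.31  0.13 -0.36] turn -0.2
```

```bash
python3 -m jog '[[[0,0,-0.4],0,0],[[1,0,0],0,0],[[1.3,0,0],0,0],[[1.3,0,0],0,0],[[1.3,0,0],0,0],[[0,0,0],0,0]]' && python3 -c "
from h import *
to(538.5,176.6,45,102.7)"
```

```text
time_s: 12.7
ee_pos: [591.5, -63.9, 47.5]
ee_rot: [179.7, -0.6, 102.5]
force: [0.2, 0.0, -2.2]
gripper_width: 19.7
at [591.5 -63.9  47.5] yaw 102.5 F [ 0.2  0.  -2.2] w 19.7 t 12.7 | tool cm [24.63  0.04  0.25] turn -0.2
```

```bash
python3 -m jog '[[[0,0,0.25],0,0],[[0.8,0,0],0,0],[[1.3,0,0],0,0],[[1.3,0,0],0,0],[[1.3,0,0],0,0],[[1.3,0,0],0,0],[[1.3,0,0],0,0],[[0,0,0],0,0]]' && python3 -c "
from h import *
to(538.5,176.6,45,102.7)"
```

```text
time_s: 13.7
ee_pos: [574.5, 12.6, 45.6]
ee_rot: [179.7, -0.6, 102.5]
force: [-0.1, -0.1, -2.1]
gripper_width: 19.8
at [574.5  12.6  45.6] yaw 102.5 F [-0.1 -0.1 -2.1] w 19.8 t 13.7 | tool cm [16.79  0.04  0.06] turn -0.2
```

```bash
python3 -m jog '[[[1,0,0.1],0,0],[[1.3,0,0],0,0],[[1.3,0,0],0,0],[[1.3,0,0],0,0],[[1.3,0,0],0,0],[[1.3,0,0],0,0],[[1.3,0,0],0,0],[[0,0,0],0,0]]' && python3 -c "
from h import *
to(538.5,176.6,45,102.7)
g=grab('side');cv2.imwrite('pics/h.png',cv2.resize(g['color'][190:340,130:330,::-1],(800,600),interpolation=3))"
```

```text
time_s: 14.7
ee_pos: [554.2, 104.6, 45.6]
ee_rot: [179.7, -0.6, 102.6]
force: [0.4, 0.8, -2.1]
gripper_width: 19.6
at [554.2 104.6  45.6] yaw 102.6 F [ 0.4  0.8 -2.1] w 19.6 t 14.7 | tool cm [7.37 0.03 0.06] turn -0.1
```

View pics/h.png

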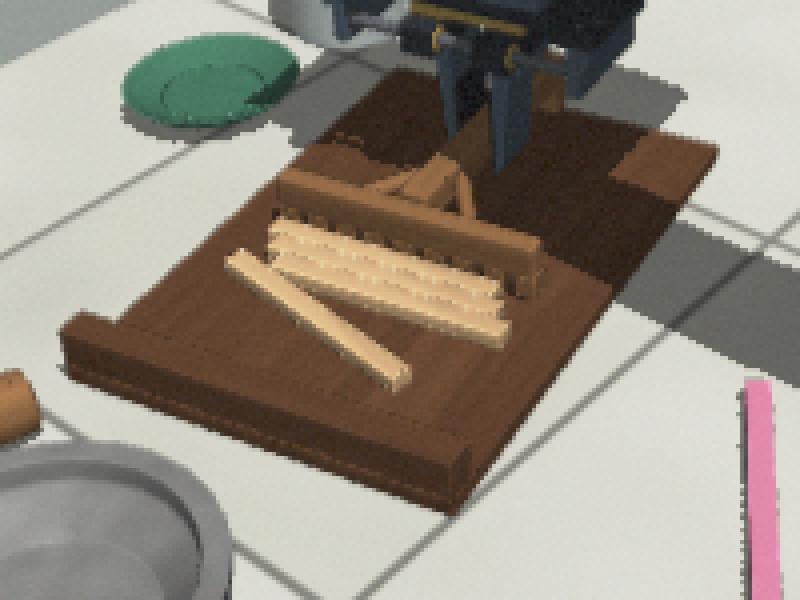

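Three sticks already lie square against the tines (270–510, 235–340); stick4, (235,260)–(405,380), is still askew. Pushing on to the batten.

```bash
python3 -m jog '[[[1,0,0.1],0,0],[[1.2,0,0],0,0],[[1.2,0,0],0,0],[[1,0,0],0,0],[[0.8,0,0],0,0],[[0,0,0],0,0]]' && python3 -m jog '[[[0.7,0,0],0,0],[[0.7,0,0],0,0],[[0.5,0,0],0,0]]' && python3 -c "
from h import *
to(538.5,176.6,45,102.7)"
```

```text
time_s: 15.5
ee_pos: [542.4, 158.1, 45.0]
ee_rot: [179.7, -0.6, 102.5]
force: [-0.4, 0.7, -2.6]
gripper_width: 19.5
time_s: 15.88
ee_pos: [538.4, 176.7, 45.2]
ee_rot: [179.7, -0.5, 102.5]
force: [4.3, -16.0, 3.4]
gripper_width: 19.8
at [538.4 176.7  45.2] yaw 102.5 F [  4.3 -16.    3.4] w 19.8 t 15.88 | tool cm [-0.01  0.01  0.02] turn -0.2
```

```bash
python3 -m jog '[[[0.3,0,0],0,0],[[0.3,0,0],0,0]]' && python3 -c "
from h import *
to(538.5,176.6,45,102.7)
g=grab('side');cv2.imwrite('pics/i.png',cv2.resize(g['color'][230:340,130:277,::-1],(800,600),interpolation=3))"
```

```text
time_s: 16.12
ee_pos: [538.5, 176.9, 46.4]
ee_rot: [179.7, 0.1, 102.7]
force: [2.5, -12.3, 2.4]
gripper_width: 19.9
at [538.5 176.9  46.4] yaw 102.7 F [  2.5 -12.3   2.4] w 19.9 t 16.12 | tool cm [-0.03 -0.01  0.14] turn 0.0
```

View pics/i.png

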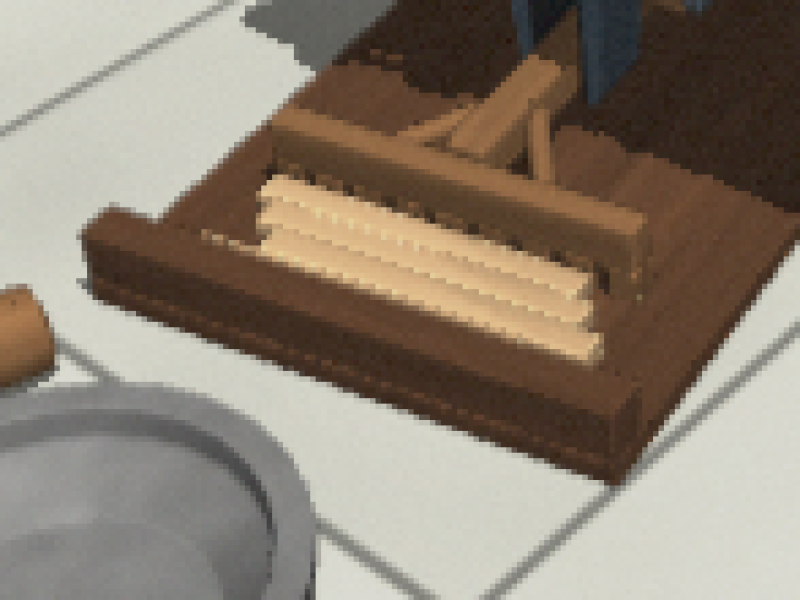

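Sticks are closed up between tines and batten: three rows at (260–600, 180–360), the fourth behind the batten edge at (205–265, 240). Retracting, then setting the rake down.

```bash
python3 -m jog '[[[-1,0,0],0,0],[[-1.5,0,0],0,0],[[-2,0,-1],0,0],[[-3.5,0,-1.5],0,0],[[-4.5,0,-0.5],0,0],[[-4.5,0,0],0,0],[[-4.5,0,0],0,0],[[-4,0,0],0,0],[[-3,0,0],0,0],[[0,0,0],0,0]]' && python3 -c "
from h import *
to(606,-131,32,102.7)"
```

```text
time_s: 17.42
ee_pos: [605.2, -118.1, 83.2]
ee_rot: [179.2, 0.2, 102.5]
force: [-0.9, -0.2, -2.2]
gripper_width: 19.8
at [ 605.2 -118.1   83.2] yaw 102.5 F [-0.9 -0.2 -2.2] w 19.8 t 17.43 | tool cm [-1.28 -0.2   5.12] turn -0.2
```

```bash
python3 -m jog '[[[-1.2,0,1.5],0,0],[[0,0,2],0,0],[[0,0,1],0,0],[[0,0,0],0,0]]' && python3 -c "
from h import *
to(606,-131,31.7,102.7)"
```

```text
time_s: 17.92
ee_pos: [607.6, -130.2, 35.7]
ee_rot: [179.3, 0.2, 102.6]
force: [-0.4, 0.6, -2.5]
gripper_width: 19.7
at [ 607.6 -130.2   35.7] yaw 102.6 F [-0.4  0.6 -2.5] w 19.7 t 17.93 | tool cm [-0.05 -0.17  0.4 ] turn -0.1
```

```bash
python3 -m jog '[[[0,0,0.3],0,0],[[0,0,0.1],0,0],[[0,0,0],0,0],[[0,0,0],0,0]]' && python3 -c "
from h import *
to(606,-131,31.7,102.7)
f=grab('scene');g=grab('side')
o=np.hstack([cv2.resize(f['color'][120:270,230:380,::-1],(400,400),interpolation=3),cv2.resize(g['color'][150:330,140:320,::-1],(400,400),interpolation=3)]);cv2.imwrite('pics/j.png',o)"
```

```text
time_s: 18.42
ee_pos: [608.3, -129.9, 34.0]
ee_rot: [179.2, 0.2, 102.7]
force: [0.0, -0.8, -1.1]
gripper_width: 19.5
at [ 608.3 -129.9   34. ] yaw 102.7 F [ 0.  -0.8 -1.1] w 19.5 t 18.43 | tool cm [-0.06 -0.25  0.23] turn -0.0
```

View pics/j.png

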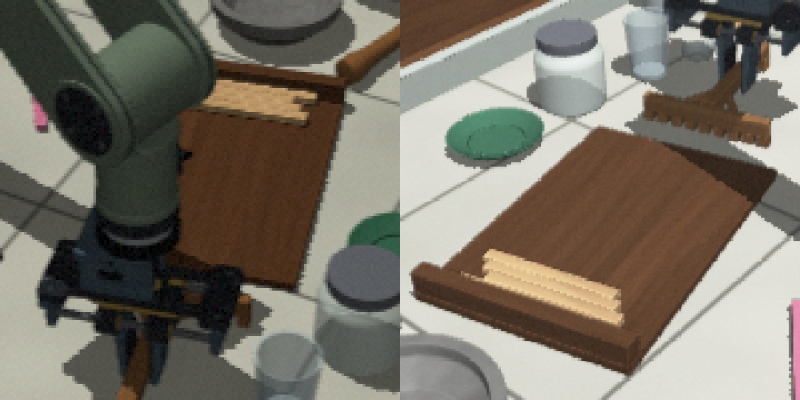

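Sticks remain in closed parallel rows at the batten (right panel 485–620, 250–325). The rake is just touching down off the board. Lowering the last bit and releasing.

```bash
python3 -m jog '[[[0,0,0.2],0,0],[[0,0,0.1],0,0],[[0,0,0],0,0]]' && python3 -m jog '[[[0,0,0],0,0.5],[[0,0,0],0,0.6],[[0,0,0],0,0.6],[[0,0,0],0,0.6]]' && python3 -m jog '[[[0,0,-3],0,0.6],[[0,0,-4],0,0.6],[[0,0,-5],0,0.6],[[0,-4,-4],0,0.6],[[0,-5,-2],0,0.6],[[0,-5,0],0,0.6],[[0,-5,0],0,0.6],[[0,0,0],0,0.6],[[0,0,0],0,0.6]]'
python3 - <<'E'
from h import *
to(606,-131,31.7,102.7)
f=grab('scene');g=grab('side')
for n,f_,roi in(('scene',f,(240,130,380,235)),('side',g,(140,195,320,320))):
    x0,y0,x1,y1=roi;h=cv2.cvtColor(f_['color'][y0:y1,x0:x1],cv2.COLOR_RGB2HSV)
    m=((h[...,0]>10)&(h[...,0]<28)&(h[...,1]>60)&(h[...,2]>135)).astype(np.uint8)
    for c in cv2.findContours(m,0,1)[0]:
        if cv2.contourArea(c)<40: continue
        P=pix2w(f_,c.reshape(-1,2)+[x0,y0],22)[:,:2].astype(np.float32);q=P@np.array([[.976,-.218],[.218,.976]])
        print(n,'sticks board x',(q[:,0].min()-564).round(),(q[:,0].max()-564).round(),'y',(q[:,1].min()-66).round(),(q[:,1].max()-66).round(),[np.round(v) for v in cv2.minAreaRect(P)[1:]])
cv2.imwrite('pics/k.png',np.hstack([cv2.resize(f['color'][110:390,180:460,::-1],(400,400),interpolation=3),cv2.resize(g['color'][130:330,150:350,::-1],(400,400),interpolation=3)]))
E
```

```text
time_s: 18.9
ee_pos: [608.4, -130.1, 33.1]
ee_rot: [179.2, 0.2, 102.7]
force: [-1.2, 0.2, 3.5]
gripper_width: 19.5
time_s: 19.4
ee_pos: [609.7, -130.1, 32.7]
ee_rot: [179.0, 0.3, 102.6]
force: [0.3, -0.6, 0.1]
gripper_width: 54.4
time_s: 20.52
ee_pos: [417.8, -172.8, 214.9]
ee_rot: [178.9, 0.4, 102.7]
force: [0.2, -0.3, 0.0]
gripper_width: 55.1
at [ 417.8 -172.8  214.9] yaw 102.7 F [ 0.2 -0.3  0. ] w 55.1 t 20.52 | tool cm [-0.06 19.28 18.32] turn -0.0
scene sticks board x -86.0 85.0 y 93.0 146.0 [array([171.,  53.]), np.float64(13.0)]
side sticks board x -92.0 82.0 y 94.0 140.0 [array([173.,  45.]), np.float64(13.0)]
side sticks board x -76.0 60.0 y -275.0 -240.0 [array([137.,  34.]), np.float64(13.0)]
```

View pics/k.png

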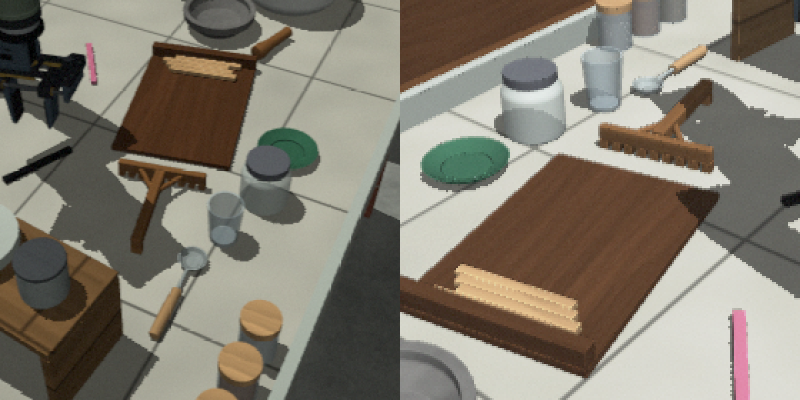

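Both panels show the four sticks as one closed block against the batten, the rake flat on the bare counter off the board, and the other things where they were. Handing in.

```bash
python3 -c "
from workcell import job_done
print(job_done())"
```

```text
the job is handed in; nothing more can be done
None
```

The job is done and handed in at about 20.5 s of the 61 s allowed; no verdict was reported.

**What I did:** I gripped the rake by its head, drew it out from under the shelf and set it down on the open counter. I then took it by the handle and combed the four bamboo sticks against the batten in one push. Last, I set the rake down off the board and moved the arm clear. The pink and black sticks were left alone.

**Last checks:**
- **Sticks:** they lie as one closed block of parallel rows. In the board's frame the block runs from y = 93 to 146 mm in the scene view. The ideal is 94 to 150, and the batten edge hides part of the block. Its angle is 13°, against 12.6° for the board.
- **Side view:** this gave y = 94 to 140 mm, because the batten hides the last stick. The stick ends are staggered along x by about 20 mm.
- **Rake:** it looks flat on the counter, with its head about 35 mm off the board by dead reckoning (not re-measured after release). Its handle is clear of the shelf.
- **Forces:** the highest wrist force I read was about 16 N, at the end of the push. Readings were only taken at the end of moves.
- **Other things:** none looked moved in the last picture. I checked this by eye and did not measure it.

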